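Cap the cavity antenna and level its tilt stage with a wedge

TASK

Put the white radome cap on the brass cavity cup of the antenna tilt stage so that it sits fully seated, and let go of it. Then push the yellow wedge, thin end first, under the bar at the stage's low front edge until the table has lifted off its rest pads and stands level, cap still seated, and finish while still gripping the wedge there, flat on the bench, with nothing else holding the table up. Leave the other things on the bench where they are.

Things in the scene. Friction and masses are not known exactly. Their poses are not given: they have to be found in the camera images.
- stage_base: Fixed dark steel frame of the tilt stage, 190 mm deep (x), 170 mm wide (y). Origin: centre of its underside, on the bench; +x points from the open front to the hinge at the back. Rails 12 mm high at y = +-50 to +-72 mm carry the rubber rest pads. Between them the front is open, 100 mm wide, over bare bench for 150 mm. Hinge axis along y, at x = +90 mm, 29 mm up.
- table_hinge (a joint): Angle of the hinged table in rad: 0 when its front rests on the pads, nose-down by 0.045 rad; grows as the front is raised; 0.045 is level. It falls back by itself when unsupported (3 to 5 N must be carried at the front bar; pushing the wedge takes roughly 4 to 12 N).
- tilt_table: Hinged aluminium table with tapped holes, 190 mm deep, 150 mm wide, 8 mm thick. Origin on the hinge axis; +x to the back, +z up. The plate spans x = -185 to +5 mm, z = -4 to +4 mm. It carries a brass cup (about x = -95 mm), a small bull's-eye level near the left front corner and, under its front edge, a steel bar.
- front_edge (a point): Top of the middle of the table's front edge: 25 mm above the bench at rest, 33 mm when level. Under the edge, flush with it in front, runs a round steel bar of 10 mm diameter, 100 mm wide, parallel to the edge. The bar's underside is 12 mm above the bench at rest and 20 mm when level.
- cup_rim (a point): Centre of the mouth of the brass cavity cup, at rim height (z axis square to the rim): 63 mm above the bench at rest, 67 mm when level. The cup is 108 mm outside and 100 mm inside in diameter, 34 mm high, with an antenna board inside and a small coaxial connector on its right side.
- radome_cap: White round loose cap, 90 g: flange 116 mm in diameter and 5 mm thick, a spigot below (92 mm diameter, 6 mm deep) that drops into the cup with 4 mm play all round, and a round grip post of 22 mm diameter on top, from z = 14 to z = 46 mm. Origin: centre of the spigot's underside; +z up. It starts lying on the bench, spigot down.
- cap_seat (a point): Centre of the underside of the cap's flange, 6 mm above its origin; it coincides with point cup_rim when the cap is seated.
- wedge: Yellow plastic wedge, 60 g, 28 mm wide (y), 114 mm long (x). Origin: on its underside, below the middle of the grip block; +x points to the thin end. Grip block: x = -17 to +17 mm, 36 mm high. Ramp: from 27 mm high at x = +17 mm straight down to 3 mm at the thin end, x = +97 mm (slope 0.3). It starts lying flat.
- wedge_tip (a point): Middle of the wedge's thin end, on the underside, 97 mm ahead of the origin.
- red_line (a point): Middle of the red line across the ramp, 36 mm ahead of the wedge's origin. With the wedge flat on the bench and square under the bar, the table is level when the red line is straight below its front edge. The bar meets the ramp when the thin end is 34 mm in from the front edge; each further 10 mm raises the front by 3 mm (0.0167 rad).
- solder_spool: Solder spool, 54 mm wide, 40 mm high, loose, not part of the job. Origin at the centre of its underside.
- screwdriver: Red screwdriver lying on the bench, 168 mm long (y), loose, not part of the job. About 60 mm behind it stands the front of the big fixed instrument (250 mm high, 550 mm wide): keep the arm clear of it when crossing from one side of the bench to the other.
- attenuator: Black finned coaxial attenuator, 58 mm long (y), 20 mm thick, loose, not part of the job.
- adapter_2: Small brass coaxial adapter, 28 mm long, loose, not part of the job.
- tower_array: Printed array tower, 69 x 64 x 80 mm, loose, on the right, not part of the job.
- marker_pen: Marker pen lying on the bench, 135 mm long (y), loose, not part of the job.

How it is judged:
By the outcome, as a careful person would: the job done as asked, in the order asked, and still so for the second after the job is handed in, while the arm keeps its last pose, push and grip.
It also fails if it takes over 72 s, if anything falls off the work surface, if the arm or the gripper's body presses on something with over 40 N, if the wrist force passes 120 N, or if a joint passes its speed limit or range.

ROBOT

A 6-joint arm with a two-finger parallel gripper is mounted at the origin on the work surface; the furniture and walls round the work are solid. World frame = base frame: x ahead of the robot, y to its left, z up, the work surface at z = 0. Lengths are in mm, angles in rad, forces in N, time in s.
With the tool pointing down it reaches from about 275 to 850 mm from the base axis. Payload 19 kg.
Tool frame: the origin (TCP) lies midway between the tips of the shut fingers; the grasp point (between the pads) lies grip_point_offset behind it (grip_point_offset is the distance from the TCP to the grasp point, in mm); z points along the fingers, y is the line along which they close (so a half turn about z gives the same grasp; the last joint's range is limited). The gripper opens to 85 mm and grips with 20 to 120 N. Pads are 22 mm wide; open, the fingers measure 114 mm over their backs; the gripper's body (76 mm by 85 mm) begins 54 mm behind the grasp point. The pads swing forward as they close: fully open they stand 13 mm farther back than shut.
Start: joints at [-0.134, 0.15, 1.437, -0, 1.554, -0.134], TCP at [574.97, -0.016, 231.267] pointing down, gripper open.
Joint ranges: [-2.8, 2.8], [-0.68, 2.1], [0.12, 2.68], [-1.39, 4.53], [0.16, 2.79], [-2.81, 2.81]. Speed limits (rad/s): [1.89, 1.89, 2.22, 3.01, 3.01, 3.01].

INTERFACE

Orientations are given as a unit quaternion [w, x, y, z].
In Python, from workcell import get_state, grab_frame, camera_params, sign_off, grip_point_offset gives the robot as it stands.
- The arm moves only by the shell command python3 -m crank 'ROWS' [FORCE]. ROWS is JSON, a list of rows, each an object with "rot": the turn, a rotation vector about the tool's x, y, z each as a share of pi rad, from -1 to 1, a list of three; "slide": the shift along the tool's x, y, z each as a share of 25 cm, from -1 to 1, a list of three; "gripper": the gripper command: -1 is shut, 1 is fully open, values between are in proportion. In form: [{"rot": [wx, wy, wz], "slide": [tx, ty, tz], "gripper": gripper}, ...]. A call has 1 to 10 rows; each row is the pose to reach, as a shift and turn from the pose commanded when the call began, along the tool's axes at that moment, turning the shorter way round; what a row does not reach only later rows make up. A row lasts 1/8 s, in which the tool goes at most 62.5 mm and 10.7 degrees, less where a joint would pass 70% of its speed; a pose out of reach is approached as far as the arm can. A call with a number of a shift or a turn outside -1 to 1 is refused whole. A call with a gripper value outside its range is refused whole. The fingers move at their own pace and stop on an object; FORCE is the grip in N (left out, the last holds). Time passes only in rows, so rows that repeat a pose let the fingers close. It gives the time, the measured TCP pose, the force, the opening and the grip force at its end, in the units of the state.
- get_state(): the state, without advancing time (a new reading comes with each control period).
- grab_frame(name): name is "scene" or "side" or "wrist"; returns (picture, depth): 420x560x3 uint8, blue, green, red; 420x560 float32, mm along the optical axis (not along the pixel's ray), 0 where there is no reading.
- camera_params(name): a dict with "K" (3x3 intrinsics, pixels), "D" ([k1, k2, p1, p2, k3] as OpenCV has them; the pictures are not rectified), "R" (3x3) and "t" (3): a world point X has camera coordinates R X + t; the wrist camera has in their place "T_tool_cam" (4x4, takes a point from camera to tool coordinates, whose origin is the TCP and whose axes are the flange's). Camera axes: x right, y down, z forward; pixel columns grow to the right and rows downward; lengths in mm; the calibration is good to about 2 mm. A picture is of the moment at which its call begins: read the wrist's pose just before it. camera_params takes no time and is no camera call.
- sign_off(): hands the job in; it is judged then, once.
The state is a dict: "clock": time; "q": joint angles; "joint_velocities": joint speeds; "tau": joint torques, N m; "eef_pos": TCP position; "ee_rot": TCP orientation; "ft_force": force on the tool from outside, world axes, zero at the start; "ft_torque": the same for the moment, N m; "finger_gap": finger opening in mm; "gripper_force": force on a finger pad.
Only numpy, scipy, OpenCV 4.12 (cv2) and the standard library are available. Lean on these libraries where they do the work, as an engineer would, in place of code of your own. Each camera call takes 0.05 s, during which the arm holds its last target. There are 200 camera calls.

## Working session

There is one attempt and no reset: what is moved stays moved. The work goes in short steps, Python scripts to look and compute and a shell command to move; the robot and the scene stay as the last step left them, time stands still between calls to the robot, and variables do not carry over. Pictures are saved under pics/ and viewed, at most 10 in all, crops included, and the job is handed in when it is done.

```bash
mkdir -p pics; ls
python3 - <<'E'
from workcell import *
import cv2
s=get_state();print(s['eef_pos'],s['ee_rot'],s['finger_gap'],grip_point_offset,s['clock'])
for n in("scene","side"):
    p,d=grab_frame(n);cv2.imwrite(f"pics/{n}0.png",p)
    c=camera_params(n);print(n,c)
print(camera_params("wrist"))
E
```

```text
pics
[ 5.74771060e+02 -7.62724057e-03  2.30684678e+02] [-4.71052129e-04  7.07112779e-01  7.07100539e-01 -3.51084496e-04] 85.6145636978536 18.700000000000003 0.0
scene {'K': array([[404.42815303,   0.        , 280.14609871],
       [  0.        , 404.42815303, 209.44757645],
       [  0.        ,   0.        ,   1.        ]]), 'D': array([-0.07006184,  0.        ,  0.        ,  0.        ,  0.        ]), 'R': array([[ 0.63099328, -0.77575961, -0.00667203],
       [-0.39042023, -0.31010763, -0.86683638],
       [ 0.6703876 ,  0.54957282, -0.49854807]]), 't': array([-301.77427714,  273.4050864 , 1234.56529121])}
side {'K': array([[528.20378391,   0.        , 278.65894674],
       [  0.        , 528.20378391, 213.37589949],
       [  0.        ,   0.        ,   1.        ]]), 'D': array([0.05160633, 0.        , 0.        , 0.        , 0.        ]), 'R': array([[ 0.93093834, -0.36436504, -0.02432944],
       [-0.21561487, -0.49467144, -0.84190878],
       [ 0.29472705,  0.78901095, -0.53907113]]), 't': array([-466.38780289,  202.32677117, 1647.21438085])}
{'K': array([[319.98636695,   0.        , 275.12734637],
       [  0.        , 319.98636695, 206.59130669],
       [  0.        ,   0.        ,   1.        ]]), 'D': array([-0.05865927,  0.        ,  0.        ,  0.        ,  0.        ]), 'T_tool_cam': array([[-1.87432567e-04, -9.63274501e-01, -2.68518530e-01,
         6.76386174e+01],
       [ 9.99998202e-01, -6.87186590e-04,  1.76716701e-03,
        -3.42873145e-02],
       [-1.88678926e-03, -2.68517716e-01,  9.63272898e-01,
        -1.43116918e+02],
       [ 0.00000000e+00,  0.00000000e+00,  0.00000000e+00,
         1.00000000e+00]])}
```

View pics/scene0.png

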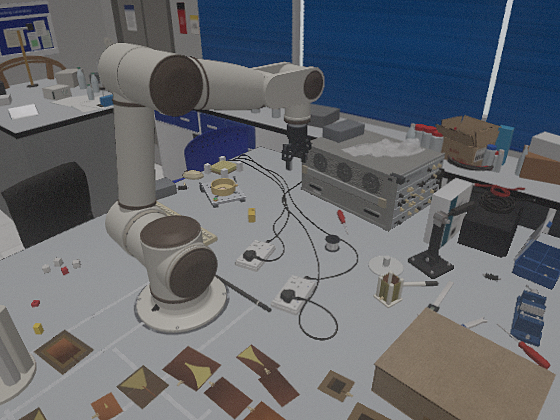

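View pics/side0.png

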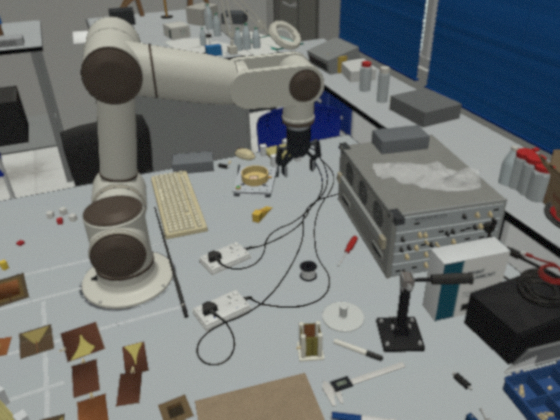

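```bash
cat > h.py <<'E'
import numpy as np, cv2
from workcell import *
from scipy.spatial.transform import Rotation as Ro
def pose(name):
    c=camera_params(name)
    if name!="wrist": return c,c['R'].T,-c['R'].T@c['t']
    s=get_state();w,x,y,z=s['ee_rot'];R=Ro.from_quat([x,y,z,w]).as_matrix();T=c['T_tool_cam']
    return c,R@T[:3,:3],R@T[:3,3]+np.array(s['eef_pos'])
def cast(P,uv,h):
    c,R,o=P
    n=cv2.undistortPoints(np.array(uv,float).reshape(-1,1,2),c['K'],c['D'])[:,0]
    r=np.c_[n,np.ones(len(n))]@R.T
    return o+r*((h-o[2])/r[:,2])[:,None]
def cloud(P,d):
    c,R,o=P;v,u=np.mgrid[:d.shape[0],:d.shape[1]]
    n=cv2.undistortPoints(np.c_[u.ravel(),v.ravel()].astype(float).reshape(-1,1,2),c['K'],c['D'])[:,0]
    return ((np.c_[n,np.ones(len(n))]*d.reshape(-1,1))@R.T+o).reshape(*d.shape,3)
E
python3 - <<'E'
from h import *
np.set_printoptions(precision=1,suppress=True)
for n,pts in (("scene",dict(cap=(385,267),stage=(222,190),fl=(200,183),fr=(209,206),br=(244,195),wedge=(251,215),spool=(333,250),tower=(388,300),drv=(341,215),pen=(420,284),instr=(305,185))),
 ("side",dict(cap=(343,318),cup=(255,178),stfl=(235,195),stfr=(272,196),bl=(242,165),br=(275,166),wedge=(257,217),wedge2=(268,209),spool=(308,278),drv=(348,250),tower=(310,345),pen=(358,348)))):
    P=pose(n);print(P[2])
    for k,v in pts.items():print(n,k,cast(P,[v],0)[0])
p=cv2.imread("pics/scene0.png");q=cv2.imread("pics/side0.png")
a=cv2.resize(p[140:240,170:310],None,fx=5,fy=5)[:,:];b=cv2.resize(q[140:230,210:310],None,fx=5,fy=5)
cv2.imwrite("pics/z.png",cv2.resize(b,(780,590)))
E
```

```text
[-530.5 -827.8  850.5]
scene cap [ 530.7 -415.4    0. ]
scene stage [585.8 433.9   0. ]
scene fl [571.5 570.7   0. ]
scene fr [445.9 368.1   0. ]
scene br [613.1 319.7   0. ]
scene wedge [502.7 174.9   0. ]
scene spool [ 504.6 -223.4    0. ]
scene tower [ 388.2 -496.9    0. ]
scene drv [ 733.4 -115.5    0. ]
scene pen [ 520.  -544.7    0. ]
scene instr [865.2 163.8   0. ]
[   -7.7 -1369.5  1047. ]
side cap [ 532.1 -413.1    0. ]
side cup [573.8 453.1   0. ]
side stfl [456.9 354.8   0. ]
side stfr [586.6 289.6   0. ]
side bl [560.7 585.4   0. ]
side br [687.3 518.9   0. ]
side wedge [483.4 171.6   0. ]
side wedge2 [539.3 206.9   0. ]
side spool [ 513.2 -216.8    0. ]
side drv [ 692.9 -137.1    0. ]
side tower [ 406.1 -469.2    0. ]
side pen [ 517.3 -526.5    0. ]
```

View pics/z.png

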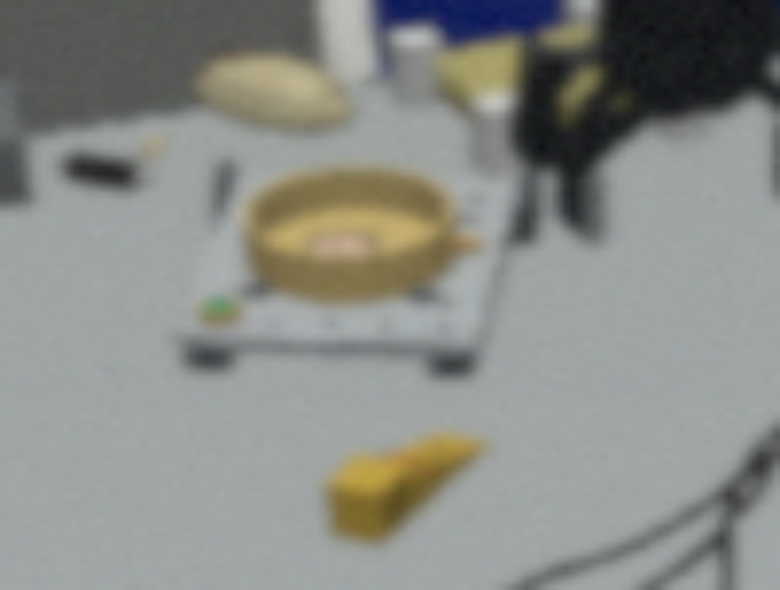

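```bash
R='{"rot":[0,0,0],"slide":[-1,-0.17,0],"gripper":1}'; python3 -m crank '[{"rot":[0,0,0],"slide":[-1,-0.17,0],"gripper":1},{"rot":[0,0,0],"slide":[-1,-0.17,0],"gripper":1},{"rot":[0,0,0],"slide":[-1,-0.17,0],"gripper":1},{"rot":[0,0,0],"slide":[-1,-0.17,0],"gripper":1},{"rot":[0,0,0],"slide":[-1,-0.17,0],"gripper":1}]' && python3 -m crank '[{"rot":[0,0,0],"slide":[-0.55,0,0],"gripper":1},{"rot":[0,0,0],"slide":[-0.55,0,0],"gripper":1},{"rot":[0,0,0],"slide":[-0.55,0,0],"gripper":1},{"rot":[0,0,0],"slide":[-0.55,0,0],"gripper":1},{"rot":[0,0,0],"slide":[-0.55,0,0],"gripper":1}]'
python3 - <<'E'
from h import *
np.set_printoptions(precision=1,suppress=True)
P=pose("wrist");p,d=grab_frame("wrist");cv2.imwrite("pics/w1.png",p)
X=cloud(P,d);s=get_state();print(s['eef_pos'],s['clock'],s['ft_force'])
hsv=cv2.cvtColor(p,cv2.COLOR_BGR2HSV)
print(np.percentile(d[d>0],[1,50]))
for lo,hi in((35,55),(7,14.5)):
    m=(X[...,2]>lo)&(X[...,2]<hi)&(np.hypot(X[...,0]-531,X[...,1]+414)<75)&(d>0)
    q=X[m];c,r=cv2.minEnclosingCircle(q[:,:2].astype(np.float32)) if len(q) else (0,0);print(lo,len(q),q.mean(0),q.min(0),q.max(0),c,r)
E
```

```text
clock: 0.72
eef_pos: [531.3, -253.6, 230.5]
ee_rot: [-0.001, 0.709, 0.706, -0.0]
ft_force: [0.7, 0.6, 0.3]
finger_gap: 85.6
gripper_force: 0.0
clock: 1.35
eef_pos: [532.9, -386.0, 231.5]
ee_rot: [-0.0, 0.707, 0.708, 0.0]
ft_force: [-0.1, 0.5, 1.2]
finger_gap: 85.1
gripper_force: 0.0
[ 532.9 -385.9  231.6] 1.4 [ 0.8  0.4 -0.2]
[ 54.7 349.8]
35 342 [ 531.1 -415.    45.7] [ 520.4 -426.2   35.2] [ 541.  -405.4   48.3] (531.29638671875, -416.3795166015625) 10.99958610534668
7 6773 [ 531.3 -413.5   11.9] [ 474.  -474.2    7.3] [ 588.9 -359.2   14.5] (531.3247680664062, -416.46392822265625) 58.00590133666992
```

View pics/w1.png

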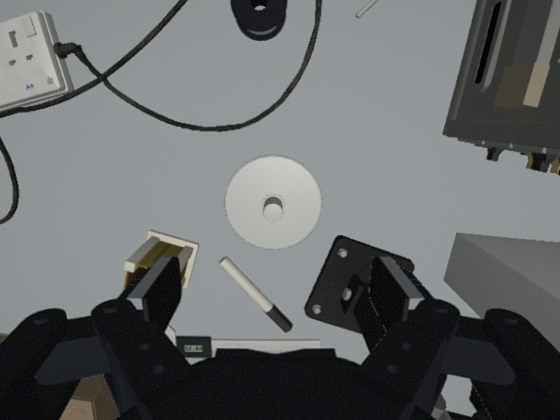

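Run:
```python
from h import *
np.set_printoptions(precision=1,suppress=True)
for n,b in(("scene",(180,275,405,470)),("side",(265,350,370,475))):
    P=pose(n);p,d=grab_frame(n);X=cloud(P,d)[b[0]:b[1],b[2]:b[3]].reshape(-1,3)
    X=X[(X[:,2]>25)&(X[:,0]<760)&(X[:,1]<-330)&(X[:,0]>480)]
    for lo in range(25,250,45):
        q=X[(X[:,2]>lo)&(X[:,2]<lo+45)]
        if len(q):print(n,lo,len(q),np.percentile(q,[2,98],axis=0).ravel())
```

```text
scene 25 241 [ 614.5 -554.7   26.   759.4 -457.7   69. ]
scene 70 188 [ 622.7 -547.1   71.3  759.6 -458.7  113.7]
scene 115 225 [ 624.2 -547.3  116.6  759.5 -457.6  159.3]
scene 160 550 [ 621.4 -582.5  161.   759.5 -463.6  203.8]
scene 205 10 [ 622.3 -544.3  205.6  654.4 -517.3  208.2]
side 25 609 [ 616.9 -553.4   25.8  759.1 -331.4   69.3]
side 70 317 [ 626.6 -545.4   70.8  759.5 -459.3  114.2]
side 115 239 [ 625.7 -546.4  115.6  759.7 -460.1  158.7]
side 160 685 [ 623.6 -583.2  162.7  758.8 -494.5  204.7]
side 205 93 [ 624.3 -580.   205.1  754.  -513.8  211.7]
```

```bash
python3 -m crank '[{"rot":[0,0,0],"slide":[-0.122,-0.006,0.4],"gripper":1},{"rot":[0,0,0],"slide":[-0.122,-0.006,0.4],"gripper":1},{"rot":[0,0,0],"slide":[-0.122,-0.006,0.8],"gripper":1},{"rot":[0,0,0],"slide":[-0.122,-0.006,0.848],"gripper":1},{"rot":[0,0,0],"slide":[-0.122,-0.006,0.848],"gripper":1},{"rot":[0,0,0],"slide":[-0.122,-0.006,0.848],"gripper":0},{"rot":[0,0,0],"slide":[-0.122,-0.006,0.848],"gripper":-1},{"rot":[0,0,0],"slide":[-0.122,-0.006,0.848],"gripper":-1},{"rot":[0,0,0],"slide":[-0.122,-0.006,0.848],"gripper":-1},{"rot":[0,0,0],"slide":[-0.122,-0.006,0.848],"gripper":-1}]' 40
```

```text
clock: 2.75
eef_pos: [531.3, -418.3, 20.6]
ee_rot: [0.001, 0.707, 0.707, -0.0]
ft_force: [-1.6, 1.3, 8.8]
finger_gap: 20.7
gripper_force: 38.9
```

```bash
python3 -m crank '[{"rot":[0,0,0],"slide":[0,0,-0.1],"gripper":-1},{"rot":[0,0,0],"slide":[0,0,-0.4],"gripper":-1},{"rot":[0,0,0],"slide":[0,0,-0.7],"gripper":-1},{"rot":[0,0,0],"slide":[0.25,0,-1],"gripper":-1},{"rot":[0,0,0],"slide":[0.5,0,-1],"gripper":-1},{"rot":[0,0,0],"slide":[0.75,0,-1],"gripper":-1},{"rot":[0,0,0],"slide":[1,0,-1],"gripper":-1},{"rot":[0,0,0],"slide":[1,0,-1],"gripper":-1}]' && python3 -m crank '[{"rot":[0,0,0],"slide":[0.25,0,0],"gripper":-1},{"rot":[0,0,0],"slide":[0.5,0,0],"gripper":-1},{"rot":[0,0,0],"slide":[0.75,0,0],"gripper":-1},{"rot":[0,0,0],"slide":[1,0,0],"gripper":-1},{"rot":[0,0,0],"slide":[1,0,0],"gripper":-1}]' && python3 -m crank '[{"rot":[0,0,0],"slide":[0.25,0,0],"gripper":-1},{"rot":[0,0,0],"slide":[0.5,0,0],"gripper":-1},{"rot":[0,0,0],"slide":[0.75,0,-0.1],"gripper":-1},{"rot":[0,0,0],"slide":[1,0,-0.12],"gripper":-1},{"rot":[0,0,0],"slide":[1,0,-0.12],"gripper":-1},{"rot":[0,0,0],"slide":[1,0,-0.12],"gripper":-1}]'
python3 - <<'E'
from h import *
P=pose("wrist");p,d=grab_frame("wrist");cv2.imwrite("pics/w2.png",p);np.savez("w2.npz",X=cloud(P,d),p=p)
E
```

```text
clock: 3.75
eef_pos: [530.7, -165.5, 270.4]
ee_rot: [0.001, 0.707, 0.708, 0.0]
ft_force: [0.1, 0.1, -0.9]
finger_gap: 20.8
gripper_force: 39.3
clock: 4.38
eef_pos: [530.4, 85.8, 269.8]
ee_rot: [-0.0, 0.705, 0.709, 0.0]
ft_force: [-1.1, -1.0, -0.5]
finger_gap: 20.7
gripper_force: 39.3
clock: 5.12
eef_pos: [531.1, 331.5, 299.1]
ee_rot: [0.0, 0.707, 0.707, -0.0]
ft_force: [0.3, -0.0, -0.4]
finger_gap: 20.8
gripper_force: 39.4
```

View pics/w2.png

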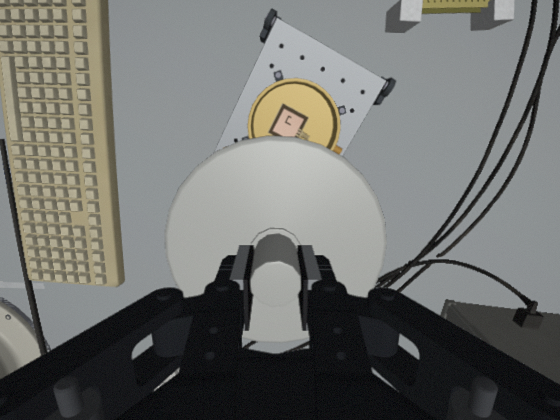

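```bash
cat > m.py <<'E'
from h import *
np.set_printoptions(precision=2,suppress=True)
from scipy.optimize import least_squares
def cup(X):
    m=(np.hypot(X[...,0]-560,X[...,1]-430)<85)&(X[...,2]>52)&(X[...,2]<74)
    q=X[m]; q=q[q[:,2]>0]
    for _ in range(3):
        A=np.c_[q[:,:2],np.ones(len(q))];pl=np.linalg.lstsq(A,q[:,2],rcond=None)[0]
        q=q[abs(q[:,2]-A@pl)<3]
    # mid-radius 52 of ring
    f=lambda c:np.hypot(q[:,0]-c[0],q[:,1]-c[1])-52
    c=least_squares(f,[560,430],loss='soft_l1').x
    r=np.hypot(*(q[:,:2]-c).T)
    print("rim n",len(q),"c",c,"z",pl@[*c,1],"grad",pl[:2],"r",np.percentile(r,[1,50,99]))
    return c,pl
E
python3 - <<'E'
from m import *
z=np.load("w2.npz");X=z['X'];print(get_state()['eef_pos'])
c,pl=cup(X)
# table plate
m=(np.hypot(X[...,0]-c[0],X[...,1]-c[1])<160)&(X[...,2]>20)&(X[...,2]<42)&(np.hypot(X[...,0]-c[0],X[...,1]-c[1])>57)
q=X[m];A=np.c_[q[:,:2],np.ones(len(q))];p=np.linalg.lstsq(A,q[:,2],rcond=None)[0];g=abs(q[:,2]-A@p)<3;p=np.linalg.lstsq(A[g],q[g][:,2],rcond=None)[0]
print("plate grad",p,np.hypot(*p[:2]),np.degrees(np.arctan2(p[1],p[0])))
E
```

```text
[531.24 330.86 299.15]
rim n 636 c [552.76 388.37] z 62.73133255273142 grad [0.02 0.04] r [49.25 51.59 54.11]
plate grad [0.02 0.04 0.91] 0.04623718472196743 60.221249688926065
```

Run:
```python
from m import *
z=np.load("w2.npz");X=z['X'];t=np.array([531.2,331.1,299.15])
D=X-t
m=(np.hypot(D[...,0],D[...,1])<66)&(D[...,2]<0)&(D[...,2]>-25)
q=D[m];print(len(q),np.percentile(q,[1,50,99],axis=0))
c0=np.zeros(2)
fl=q[(q[:,2]>-14)&(q[:,2]<-5)]
h=cv2.convexHull(fl[:,:2].astype(np.float32))[:,0];print("flange circ",cv2.minEnclosingCircle(fl[:,:2].astype(np.float32)),"z",np.median(fl[:,2]))
b=fl[fl[:,1]>25];a=np.arctan2(b[:,0],b[:,1]);
# rim extreme per angular bin
E=[max(b[(a>k)&(a<k+.05)],key=lambda v:np.hypot(v[0],v[1]))[:2] for k in np.arange(-.9,.9,.05)]
E=np.array(E);print("fit",least_squares(lambda c:np.hypot(*(E-c).T)-58,[0,0],loss='soft_l1').x)
A=np.c_[fl[:,:2],np.ones(len(fl))];print("flange tilt",np.linalg.lstsq(A,fl[:,2],rcond=None)[0])
```

```text
25997 [[-53.83 -50.61 -10.82]
 [  0.08  20.9   -8.83]
 [ 54.28  57.85  -5.68]]
flange circ ((0.024025708436965942, 2.0114097595214844), 58.27983856201172) z -8.834494807129545
fit [0.05 1.97]
flange tilt [ 0.   -0.   -8.79]
```

```bash
python3 -m crank '[{"rot":[-0.0072,0.0124,0],"slide":[0.219,0.085,0.2],"gripper":-1},{"rot":[-0.0072,0.0124,0],"slide":[0.219,0.085,0.45],"gripper":-1},{"rot":[-0.0072,0.0124,0],"slide":[0.219,0.085,0.65],"gripper":-1},{"rot":[-0.0072,0.0124,0],"slide":[0.219,0.085,0.816],"gripper":-1},{"rot":[-0.0072,0.0124,0],"slide":[0.219,0.085,0.816],"gripper":-1},{"rot":[-0.0072,0.0124,0],"slide":[0.219,0.085,0.816],"gripper":-1}]'
python3 - <<'E'
from m import *
s=get_state();print(s['eef_pos'],s['ee_rot'])
for n in("side","scene"):
    P=pose(n);p,d=grab_frame(n);u,v=(218,145) if n=="side" else(185,150)
    cv2.imwrite(f"pics/{n}3.png",cv2.resize(p[v:v+80,u:u+100],None,fx=7,fy=7,interpolation=2))
E
```

```text
clock: 5.92
eef_pos: [553.4, 386.3, 97.8]
ee_rot: [-0.005, 0.707, 0.707, 0.023]
ft_force: [0.7, 0.1, -0.2]
finger_gap: 20.6
gripper_force: 39.3
[553.4  386.26  97.79] [-0.01  0.71  0.71  0.02]
```

View pics/side3.png

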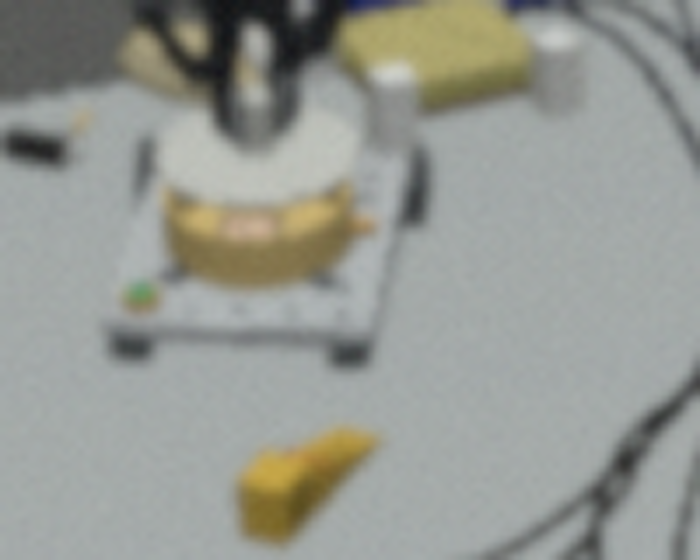

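```bash
python3 -m crank '[{"rot":[0,0,0],"slide":[-0.005,-0.005,0.03],"gripper":-1},{"rot":[0,0,0],"slide":[-0.005,-0.005,0.05],"gripper":-1},{"rot":[0,0,0],"slide":[-0.005,-0.005,0.06],"gripper":-1},{"rot":[0,0,0],"slide":[-0.005,-0.005,0.07],"gripper":-1},{"rot":[0,0,0],"slide":[-0.005,-0.005,0.075],"gripper":-1},{"rot":[0,0,0],"slide":[-0.005,-0.005,0.075],"gripper":-1}]'
```

```text
clock: 6.78
eef_pos: [551.4, 386.2, 77.1]
ee_rot: [-0.006, 0.707, 0.707, 0.022]
ft_force: [-4.1, -3.1, 7.2]
finger_gap: 20.8
gripper_force: 40.1
```

```bash
python3 -m crank '[{"rot":[0,0,0],"slide":[0,0,0],"gripper":-0.2},{"rot":[0,0,0],"slide":[0,0,0],"gripper":0.3},{"rot":[0,0,0],"slide":[0,0,0],"gripper":1},{"rot":[0,0,0],"slide":[0,0,0],"gripper":1},{"rot":[0,0,0],"slide":[0,0,-0.1],"gripper":1},{"rot":[0,0,0],"slide":[0,0,-0.3],"gripper":1},{"rot":[0,0,0],"slide":[0,0,-0.55],"gripper":1},{"rot":[0,0,0],"slide":[0,0,-0.8],"gripper":1}]' && python3 -m crank '[{"rot":[0.0072,-0.0124,0],"slide":[-0.2,-0.05,-0.1],"gripper":1},{"rot":[0.0072,-0.0124,0],"slide":[-0.4,-0.1,-0.15],"gripper":1},{"rot":[0.0072,-0.0124,0],"slide":[-0.55,-0.1,-0.15],"gripper":1},{"rot":[0.0072,-0.0124,0],"slide":[-0.55,-0.1,-0.15],"gripper":1},{"rot":[0.0072,-0.0124,0],"slide":[-0.55,-0.1,-0.15],"gripper":1}]'
cat >> m.py <<'E'
def wedge(X,p):
    hsv=cv2.cvtColor(p,cv2.COLOR_BGR2HSV)
    y=(hsv[...,0]>12)&(hsv[...,0]<35)&(hsv[...,1]>120)&(hsv[...,2]>60)&(abs(X[...,0]-510)<130)&(abs(X[...,1]-200)<110)
    return y
def cap(X,c):
    r=np.hypot(X[...,0]-c[0],X[...,1]-c[1])
    m=(r<70)&(X[...,2]>60)&(X[...,2]<80)
    q=X[m]
    for _ in range(4):
        A=np.c_[q[:,:2],np.ones(len(q))];pl=np.linalg.lstsq(A,q[:,2],rcond=None)[0];q=q[abs(q[:,2]-A@pl)<2.5]
    cc,rr=cv2.minEnclosingCircle(q[:,:2].astype(np.float32))
    print("cap c",cc,"R",rr,"z top",pl@[*cc,1],"grad",pl[:2],len(q))
E
python3 - <<'E'
from m import *
P=pose("wrist");p,d=grab_frame("wrist");cv2.imwrite("pics/w4.png",p);X=cloud(P,d);np.savez("w4.npz",X=X,p=p)
print(get_state()['eef_pos']);cap(X,(552.8,388.4))
m=wedge(X,p)&(d>0);q=X[m];print(len(q))
top=q[q[:,2]>33];print("block",cv2.minAreaRect(top[:,:2].astype(np.float32)),np.median(top[:,2]))
print("all",cv2.minAreaRect(q[:,:2].astype(np.float32)),cv2.boxPoints(cv2.minAreaRect(q[:,:2].astype(np.float32))))
E
```

```text
clock: 7.78
eef_pos: [546.6, 378.2, 278.3]
ee_rot: [-0.006, 0.707, 0.707, 0.022]
ft_force: [1.5, 0.8, -0.5]
finger_gap: 85.2
gripper_force: 0.0
clock: 8.4
eef_pos: [521.2, 239.9, 307.9]
ee_rot: [-0.0, 0.707, 0.707, 0.0]
ft_force: [0.5, 0.6, -0.1]
finger_gap: 85.8
gripper_force: 0.0
[521.12 240.19 307.7 ]
cap c (552.3800048828125, 388.28375244140625) R 57.92205047607422 z top 68.63229960046738 grad [0.02 0.04] 7815
1618
block ((477.87188720703125, 148.91943359375), (33.586387634277344, 26.876358032226562), 43.130611419677734) 36.28437356464801
all ((506.59014892578125, 176.0205078125), (112.58622741699219, 27.4494571685791), 43.25294876098633) [[456.19 147.44]
 [474.99 127.45]
 [556.99 204.6 ]
 [538.19 224.59]]
```

View pics/w4.png

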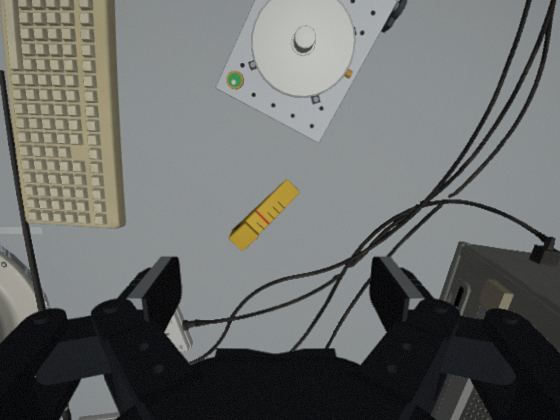

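Run:
```python
from m import *
z=np.load("w4.npz");X=z['X']
c=np.array([552.6,388.3])
m=(np.hypot(X[...,0]-c[0],X[...,1]-c[1])<150)&(X[...,2]>19)&(X[...,2]<40);q=X[m]
h=60.2
for _ in range(3):
    a=np.radians(h);u=np.array([np.cos(a),np.sin(a)]);v=np.array([-u[1],u[0]])
    s=(q[:,:2]-c)@u;t=(q[:,:2]-c)@v
    E=[]
    for k in np.arange(-65,65,3):
        g=(t>k)&(t<k+3)&(s<-60)
        if g.sum()>3:E.append((k+1.5,np.percentile(s[g],3)))
    E=np.array(E);f=np.polyfit(E[:,0],E[:,1],1);h-=0
    r=E[:,1]-np.polyval(f,E[:,0]);E=E[abs(r)<1.5];f=np.polyfit(E[:,0],E[:,1],1)
    h-=-np.degrees(np.arctan(-f[0]))*1;print("heading",h,"s0",f[1],"t range",t.min(),t.max(),len(E))
a=np.radians(h);u=np.array([np.cos(a),np.sin(a)]);print("u",u,"front mid",c+u*f[1])
tt=t[(s<-70)];print("t side mid",np.percentile(tt,[.5,99.5]))
```

```text
heading 62.79664137359138 s0 -86.42940601997341 t range -82.70999462107207 75.79946353598646 44
heading 62.923531426800196 s0 -86.35924879659859 t range -87.03876433851443 75.8393884950789 44
heading 62.93985978307081 s0 -86.37069819580016 t range -87.25699278672651 76.01631334520056 44
u [0.45 0.89] front mid [513.31 311.38]
t side mid [-72.93  74.68]
```

```bash
python3 -m crank '[{"rot":[0,0,0.06],"slide":[-0.15,-0.08,0.2],"gripper":1},{"rot":[0,0,0.12],"slide":[-0.366,-0.173,0.4],"gripper":1},{"rot":[0,0,0.18],"slide":[-0.366,-0.173,0.6],"gripper":1},{"rot":[0,0,0.23],"slide":[-0.366,-0.173,0.75],"gripper":1},{"rot":[0,0,0.26],"slide":[-0.366,-0.173,0.9],"gripper":1},{"rot":[0,0,0.26],"slide":[-0.366,-0.173,0.95],"gripper":1},{"rot":[0,0,0.26],"slide":[-0.366,-0.173,0.95],"gripper":1},{"rot":[0,0,0.26],"slide":[-0.366,-0.173,0.95],"gripper":1}]'
cat > st.py <<'E'
from m import *
s=get_state();w,x,y,z=s['ee_rot'];R=Ro.from_quat([x,y,z,w]).as_matrix()
print(np.array(s['eef_pos']),"heading",np.degrees(np.arctan2(R[1,0],R[0,0])),"z",R[:,2],"F",s['ft_force'],s['clock'])
E
python3 st.py
```

```text
clock: 9.45
eef_pos: [478.6, 148.4, 71.7]
ee_rot: [0.0, 0.929, 0.369, 0.001]
ft_force: [0.4, -0.3, -0.1]
finger_gap: 85.7
gripper_force: 0.0
[478.64 148.45  71.72] heading 43.297799488748524 z [ 0.  0. -1.] F [ 0.43 -0.26 -0.11] 9.45
```

```bash
python3 -m crank '[{"rot":[0,0,0],"slide":[0,0,0.15],"gripper":1},{"rot":[0,0,0],"slide":[0,0,0.24],"gripper":1},{"rot":[0,0,0],"slide":[0,0,0.26],"gripper":1},{"rot":[0,0,0],"slide":[0,0,0.26],"gripper":0},{"rot":[0,0,0],"slide":[0,0,0.26],"gripper":-0.2},{"rot":[0,0,0],"slide":[0,0,0.26],"gripper":-1},{"rot":[0,0,0],"slide":[0,0,0.26],"gripper":-1},{"rot":[0,0,0],"slide":[0,0,0.26],"gripper":-1},{"rot":[0,0,0],"slide":[0,0,0.26],"gripper":-1}]' 60; python3 st.py
```

```text
clock: 10.58
eef_pos: [478.3, 148.2, 6.2]
ee_rot: [0.0, 0.93, 0.368, 0.001]
ft_force: [-1.4, 0.2, 8.4]
finger_gap: 27.1
gripper_force: 59.9
[478.35 148.19   6.24] heading 43.2063925224356 z [ 0.  0. -1.] F [-1.41  0.18  8.45] 10.575
```

```bash
python3 -m crank '[{"rot":[0,0,0],"slide":[0,0,-0.024],"gripper":-1},{"rot":[0,0,-0.05],"slide":[0.04,-0.08,-0.024],"gripper":-1},{"rot":[0,0,-0.109],"slide":[0.08,-0.16,-0.024],"gripper":-1},{"rot":[0,0,-0.109],"slide":[0.106,-0.222,-0.024],"gripper":-1},{"rot":[0,0,-0.109],"slide":[0.106,-0.222,-0.024],"gripper":-1},{"rot":[0,0,-0.109],"slide":[0.106,-0.222,0],"gripper":-1},{"rot":[0,0,-0.109],"slide":[0.106,-0.222,0],"gripper":-1},{"rot":[0,0,-0.109],"slide":[0.106,-0.222,0],"gripper":-1}]'; python3 st.py
python3 - <<'E'
from m import *
P=pose("wrist");p,d=grab_frame("wrist");cv2.imwrite("pics/w5.png",p);X=cloud(P,d);np.savez("w5.npz",X=X,p=p)
E
```

```text
clock: 11.58
eef_pos: [459.9, 206.5, 5.6]
ee_rot: [-0.0, 0.854, 0.52, 0.001]
ft_force: [-0.5, 3.7, 6.3]
finger_gap: 26.8
gripper_force: 60.9
[459.86 206.5    5.56] heading 62.65962748109683 z [ 0.  0. -1.] F [-0.48  3.67  6.34] 11.575
```

View pics/w5.png

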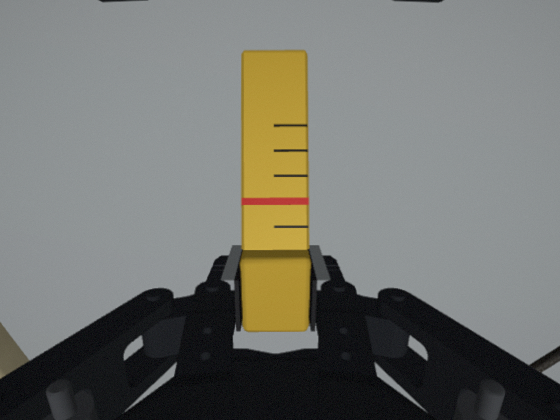

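```bash
python3 -m crank '[{"rot":[0,0,0],"slide":[0.05,0,0],"gripper":-1},{"rot":[0,0,0],"slide":[0.1,0,0],"gripper":-1},{"rot":[0,0,0],"slide":[0.15,0,0],"gripper":-1},{"rot":[0,0,0],"slide":[0.19,0,0],"gripper":-1},{"rot":[0,0,0],"slide":[0.22,0,0],"gripper":-1},{"rot":[0,0,0],"slide":[0.24,0,0],"gripper":-1},{"rot":[0,0,0],"slide":[0.26,0,0],"gripper":-1},{"rot":[0,0,0],"slide":[0.28,0,0],"gripper":-1},{"rot":[0,0,0],"slide":[0.28,0,0],"gripper":-1},{"rot":[0,0,0],"slide":[0.28,0,0],"gripper":-1}]'; python3 st.py
python3 - <<'E'
from m import *
P=pose("wrist");p,d=grab_frame("wrist");cv2.imwrite("pics/w6.png",p);X=cloud(P,d);np.savez("w6.npz",X=X,p=p)
cap(X,(552.6,388))
E
```

```text
clock: 12.88
eef_pos: [491.6, 267.6, 5.5]
ee_rot: [0.0, 0.854, 0.52, -0.0]
ft_force: [-4.3, -9.2, 11.5]
finger_gap: 27.1
gripper_force: 62.0
[491.55 267.65   5.51] heading 62.66064230632902 z [-0. -0. -1.] F [-4.35 -9.19 11.5 ] 12.875
cap c (533.0436401367188, 352.8228454589844) R 40.48548126220703 z top 69.91380563373934 grad [0.03 0.06] 17713
```

View pics/w6.png

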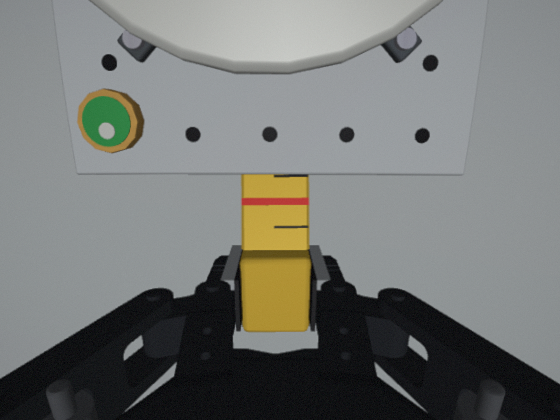

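```bash
cat > lev.py <<'E'
from m import *
z=np.load(__import__('sys').argv[1]);X=z['X'];P=pose("wrist");s=get_state()
w,x,y,q=s['ee_rot'];R=Ro.from_quat([x,y,q,w]).as_matrix();T=(X-np.array(s['eef_pos']))@R
pl=X[100:,:][:, :];m=np.zeros(X.shape[:2],bool);m[80:175,90:470]=1
m&=(T[...,0]>20)&(T[...,0]<75)&(X[...,2]>20)&(X[...,2]<40)&(abs(T[...,1])<68)
t=T[m];zz=X[m][:,2]
for _ in range(4):
    A=np.c_[t[:,:2],np.ones(len(t))];f=np.linalg.lstsq(A,zz,rcond=None)[0];g=abs(zz-A@f)<1.5;t,zz=t[g],zz[g]
e=[np.percentile(t[(t[:,1]>k)&(t[:,1]<k+5)][:,0],2) for k in range(-60,60,5) if ((t[:,1]>k)&(t[:,1]<k+5)).sum()>5]
print("slope",f,"edge ahead of TCP",np.median(e),"z at edge",f[0]*np.median(e)+f[2])
p=z['p'];hsv=cv2.cvtColor(p,cv2.COLOR_BGR2HSV);r=((hsv[...,0]<6)|(hsv[...,0]>174))&(hsv[...,1]>150)
r&=(T[...,0]>10)&(T[...,0]<60)&(abs(T[...,1])<20)
if r.any():print("red at",np.median(T[r],axis=0),np.median(X[r],axis=0))
E
python3 lev.py w6.npz
```

```text
slope [ 0.04 -0.01 27.61] edge ahead of TCP 48.05692025965516 z at edge 29.5631007144204
red at [ 34.94   0.27 -16.56] [507.66 298.53  22.02]
```

```bash
python3 -m crank '[{"rot":[0,0,0],"slide":[0.012,0,0],"gripper":-1},{"rot":[0,0,0],"slide":[0.024,0,0],"gripper":-1},{"rot":[0,0,0],"slide":[0.036,0,0],"gripper":-1},{"rot":[0,0,0],"slide":[0.046,0,0],"gripper":-1},{"rot":[0,0,0],"slide":[0.046,0,0],"gripper":-1},{"rot":[0,0,0],"slide":[0.046,0,0],"gripper":-1}]'; python3 st.py
python3 - <<'E'
from m import *
P=pose("wrist");p,d=grab_frame("wrist");cv2.imwrite("pics/w7.png",p);X=cloud(P,d);np.savez("w7.npz",X=X,p=p)
for n in("side","scene"):
    P=pose(n);p,d=grab_frame(n);cv2.imwrite(f"pics/{n}7.png",p);cap(cloud(P,d),(552.6,388))
E
python3 lev.py w7.npz
```

```text
clock: 13.68
eef_pos: [496.7, 277.5, 5.5]
ee_rot: [0.001, 0.854, 0.52, -0.001]
ft_force: [-5.9, -11.3, 13.8]
finger_gap: 27.8
gripper_force: 62.2
[496.67 277.54   5.51] heading 62.662111500059474 z [-0. -0. -1.] F [ -5.85 -11.26  13.77] 13.675
cap c (580.0478515625, 376.8757629394531) R 46.12611770629883 z top 74.33416886354175 grad [-0.12  0.04] 55
cap c (534.5881958007812, 400.97955322265625) R 49.53752899169922 z top 71.34223442830732 grad [ 0.03 -0.01] 76
slope [ 0.   0.  33.1] edge ahead of TCP 48.317049751612544 z at edge 33.16558101107614
```

View pics/w7.png

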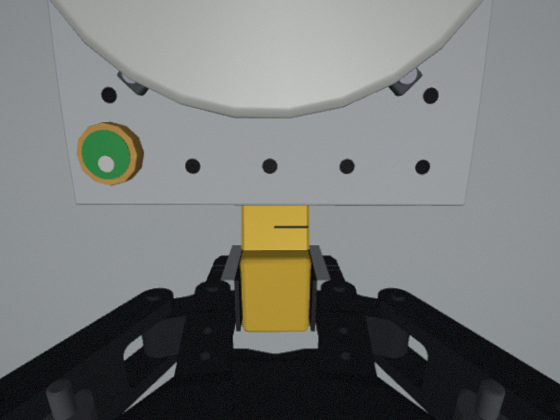

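```bash
sed -i 's/m\[80:175,90:470\]=1/m[80:215,80:470]=1/' lev.py; python3 lev.py w7.npz
python3 - <<'E'
from m import *
P=pose("wrist");s=get_state();w,x,y,q=s['ee_rot'];R=Ro.from_quat([x,y,q,w]).as_matrix()
print((cast(P,[(150,204.5),(275,204.5),(400,204.5)],33)-np.array(s['eef_pos']))@R)
X=np.load("w7.npz")['X'];T=X-np.array(s['eef_pos'])
m=np.zeros(X.shape[:2],bool);m[0:95,140:400]=1;q=(T@R)[m];q=q[q[:,2]<-60]
for _ in range(4):
    A=np.c_[q[:,:2],np.ones(len(q))];f=np.linalg.lstsq(A,q[:,2],rcond=None)[0];q=q[abs(q[:,2]-A@f)<1]
print("cap plane tool",f,len(q))
E
```

```text
slope [ 0.01  0.   32.47] edge ahead of TCP 37.031750489602835 z at edge 32.91739592977742
[[ 36.41 -46.89 -27.56]
 [ 36.36   0.27 -27.55]
 [ 36.34  47.51 -27.53]]
cap plane tool [  0.06  -0.   -71.85] 13696
```

Run:
```python
from m import *
s=get_state();w,x,y,q=s['ee_rot'];R=Ro.from_quat([x,y,q,w]).as_matrix()
for n in("w6","w7"):
    X=np.load(n+".npz")['X'];e=np.array(s['eef_pos']) if n=="w7" else np.array([491.55,267.65,5.51])
    T=(X-e)@R
    print(n,[(v,round(float(np.median(T[v-2:v+3,200:350,0])),1),round(float(np.median(X[v-2:v+3,200:350,2])),2)) for v in list(range(3,200,10))])
P=pose("wrist");print("red if row201",(cast(P,[(275,201)],21.3)-s['eef_pos'])@R)
P=pose("wrist");print("block front top row 250",(cast(P,[(275,250)],36)-s['eef_pos'])@R, (cast(P,[(275,330.5)],36)-s['eef_pos'])@R)
```

```text
w6 [(3, 92.6, 69.9), (13, 90.6, 69.82), (23, 88.5, 69.72), (33, 86.4, 69.62), (43, 84.3, 69.54), (53, 82.2, 69.42), (63, 80.2, 68.75), (73, 82.4, 30.79), (83, 79.6, 30.32), (93, 76.3, 30.27), (103, 72.9, 30.2), (113, 69.4, 30.13), (123, 66.0, 30.02), (133, 62.4, 29.97), (143, 58.8, 29.85), (153, 55.2, 29.73), (163, 51.5, 29.71), (173, 47.6, 28.84), (183, 39.0, 1.29), (193, 34.2, 1.35)]
w7 [(3, 91.7, 72.75), (13, 89.7, 72.74), (23, 87.7, 72.68), (33, 85.7, 72.61), (43, 83.7, 72.59), (53, 81.7, 72.48), (63, 79.6, 72.45), (73, 77.5, 72.35), (83, 75.4, 72.3), (93, 73.2, 72.19), (103, 71.0, 72.11), (113, 69.0, 70.83), (123, 66.0, 33.16), (133, 62.6, 33.12), (143, 59.1, 33.13), (153, 55.5, 33.11), (163, 51.9, 33.11), (173, 48.3, 33.05), (183, 44.6, 33.09), (193, 40.8, 33.09)]
red if row201 [[ 34.69   0.28 -15.84]]
block front top row 250 [[ 19.26   0.26 -30.52]] [[-16.83   0.25 -30.45]]
```

Run:
```python
from m import *
np.set_printoptions(precision=4,suppress=True)
def fit(q,tol):
    for _ in range(5):
        A=np.c_[q[:,:2],np.ones(len(q))];f=np.linalg.lstsq(A,q[:,2],rcond=None)[0];q=q[abs(q[:,2]-A@f)<tol]
    return f,len(q),q
u=np.array([np.cos(np.radians(62.9)),np.sin(np.radians(62.9))]);v=np.array([-u[1],u[0]])
c=np.array([552.6,388.3])
for n in("w2","w4","w6","w7"):
    X=np.load(n+".npz")['X'].reshape(-1,3);X=X[np.isfinite(X[:,2])]
    S=np.c_[(X[:,:2]-c)@u,(X[:,:2]-c)@v,X[:,2]];r=np.hypot(S[:,0],S[:,1])
    a=S[(r<55)&(r>20)&(S[:,2]>58)&(S[:,2]<80)]
    b=S[(abs(S[:,1])<70)&(S[:,0]>-85)&(S[:,0]<75)&(r>60)&(S[:,2]>20)&(S[:,2]<40)]
    fa,na,qa=fit(a,2);fb,nb,qb=fit(b,2)
    print(n,"cap/rim",fa,na,qa[:,0].min(),qa[:,0].max(),"plate",fb,nb,qb[:,0].min(),qb[:,0].max())
    if n=="w2":
        a=S[(r<54)&(r>50)&(S[:,2]>58)&(S[:,2]<80)];print(fit(a,2)[:2])
```

```text
w2 cap/rim [ 0.0463 -0.0004 62.884 ] 625 -33.21931240049632 54.484806190924225 plate [ 0.0467 -0.0021 29.1979] 3737 -65.43229249178921 74.98798055069597
(array([ 0.0445, -0.0018, 63.0343]), 560)
w4 cap/rim [ 0.0473 -0.0012 68.6477] 6575 -54.92213046647618 53.52209584448706 plate [ 0.0456 -0.0004 29.2948] 4631 -84.98984599855412 74.98658570426363
w6 cap/rim [ 0.0293 -0.001  71.0206] 13904 -54.967665228922804 -40.61892245775584 plate [ 0.0243  0.0005 31.7914] 36034 -84.99987357328382 -27.080401116715716
w7 cap/rim [ 0.0194 -0.001  73.2096] 32529 -54.94359838149856 -29.844078408689715 plate [ 0.0041 -0.0016 33.4149] 37288 -84.99868741130206 -18.527367301691527
```

```bash
python3 -m crank '[{"rot":[0,0,0],"slide":[0.003,0,0],"gripper":-1},{"rot":[0,0,0],"slide":[0.006,0,0],"gripper":-1},{"rot":[0,0,0],"slide":[0.006,0,0],"gripper":-1},{"rot":[0,0,0],"slide":[0.006,0,0],"gripper":-1}]'; python3 st.py
python3 - <<'E'
from m import *
np.set_printoptions(precision=4,suppress=True)
P=pose("wrist");p,d=grab_frame("wrist");np.savez("w8.npz",X=cloud(P,d),p=p)
g=cv2.cvtColor(p,cv2.COLOR_BGR2GRAY).astype(int)
for c in(150,400):
    k=np.gradient(g[180:230,c-5:c+5].mean(1));print("edge row",180+abs(k).argmax(),end=' ')
print()
def fit(q,tol):
    for _ in range(6):
        A=np.c_[q[:,:2],np.ones(len(q))];f=np.linalg.lstsq(A,q[:,2],rcond=None)[0];q=q[abs(q[:,2]-A@f)<tol]
    return f,len(q),q
u=np.array([np.cos(np.radians(62.9)),np.sin(np.radians(62.9))]);v=np.array([-u[1],u[0]]);c0=np.array([552.6,388.3])
def rep(n,X):
    X=X.reshape(-1,3);S=np.c_[(X[:,:2]-c0)@u,(X[:,:2]-c0)@v,X[:,2]];r=np.hypot(S[:,0],S[:,1])
    for nm,q in(("cap",S[(r<56)&(r>14)&(S[:,2]>64)&(S[:,2]<82)]),("plate",S[(abs(S[:,1])<70)&(S[:,0]>-84)&(S[:,0]<75)&(r>60)&(S[:,2]>24)&(S[:,2]<42)])):
        if len(q)>20:
            f,k,w=fit(q,2.5);print(n,nm,f,k,w[:,:2].min(0),w[:,:2].max(0))
rep("w8",np.load("w8.npz")['X'])
for n in("side","scene"):
    P=pose(n);D=[grab_frame(n)[1] for _ in range(6)];rep(n,cloud(P,np.median(D,0)))
E
python3 lev.py w8.npz
```

```text
clock: 14.32
eef_pos: [497.2, 278.6, 5.5]
ee_rot: [0.001, 0.854, 0.52, -0.001]
ft_force: [-7.2, -14.7, 15.5]
finger_gap: 27.1
gripper_force: 62.4
[497.24 278.65   5.51] heading 62.656016572623585 z [-0. -0. -1.] F [ -7.2  -14.68  15.48] 14.325
edge row 207 edge row 207 
w8 cap [ 0.0234 -0.0004 73.6052] 37085 [-55.9285 -47.8169] [-28.3141  47.8108]
w8 plate [ 0.0025 -0.001  33.6658] 35804 [-83.9977 -69.9995] [-18.8361  69.992 ]
side cap [-0.0043  0.0265 75.4635] 81 [-39.177 -54.218] [ 50.4009 -11.677 ]
side plate [ 0.0025 -0.006  35.2179] 125 [-82.9217 -69.4293] [74.8723 67.7515]
scene cap [-0.0017 -0.0066 71.5764] 82 [-36.9586   1.3251] [54.277  54.9393]
scene plate [-0.0017  0.0054 31.9339] 91 [-83.4687 -68.0938] [72.6645 69.6178]
slope [ 0.01  0.   33.15] edge ahead of TCP 35.772352095722084 z at edge 33.36153492719419
red at [ 19.26 -19.03 -94.19] [489.23 304.71  99.66]
```

```bash
python3 -c "
from workcell import *
print(sign_off())"
```

```text
the job is handed in; nothing more can be done
None
```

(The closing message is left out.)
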